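Roll the sample tube into the scanning stand's V rest and push it up to the stop

TASK

Roll the sample tube that lies on the bench mat sideways along the mat and over the lip into the V-shaped rest of the label-scanning stand, then push it along the V with a fingertip until its base is right up against the end stop. Only roll and push it: do not pinch, lift or drag it without rolling, and leave everything else on the bench where it is.

Things in the scene. Friction and masses are not known exactly. Their poses are not given: they have to be found in the camera images.
- tube: the sample tube to roll: rigid cylinder of smooth, slippery white plastic 40 mm across, 120 mm long, 0.13-0.25 kg, lying on the mat; ribbed grey flush screw cap (last 30 mm) on the end nearer the robot, ring-marked paper label on the rest. Origin: middle of its axis, 20 mm above the mat. Its x axis runs from cap to base; y, z turn as it rolls. Rolls when pushed at or below mid-height.
- tube_base (a point): centre of the tube's flat base face, +60 mm along the tube's x axis from its middle; the end that goes against the stop
- tube_cap (a point): centre of the flat outer face of the tube's cap, -60 mm along the tube's x axis from its middle
- stand: label-scanning stand, fixed on the mat left or right of the tube: low aluminium V rest 200 mm long, with an upright stop plate (80 mm wide, 45 high, 10 thick) across its far end and a column with scan head behind it (stand's x = 135 to 215 mm, 245 mm high). Origin on the mat under the V's middle. x: along the V, away from the robot to the stop (V covers -100 to +100 mm); y: across the V; z up.
- v_bottom (a point): point on the V's bottom line, half-way along it, 1.5 mm above the mat. Seated in the V the tube's axis is right over this line, 25 mm above the mat; with its base on the stop the tube's middle is at the stand's x = +40 mm.
- lip_left (a point): middle of the V's left lip (stand's y = +13 mm), 9 mm above the mat. From it a 30 degree flank falls inward to the V's bottom line; outward a smooth ramp falls to mat level at y = +45 mm, up which the tube can be rolled.
- lip_right (a point): middle of the V's right lip (stand's y = -13 mm), 9 mm above the mat; the V is the same on both sides, with its right ramp reaching mat level at y = -45 mm
- stop (a point): middle of the stop plate's face towards the V, at the stand's x = +100 mm, y = 0, 25 mm above the mat; the tube's base face centre comes here
- mat: the flat grey bench mat, fixed, 400 mm by 600 mm by 3 mm: origin under its centre on the bench top; its upper face is 3 mm above the bench. Tube, stand, rack, spare tube and marker are on it.
- rack: bystander: a loose white rack of small capped test tubes, 200 by 50 mm, 104 mm high, on the other side of the tube from the stand, long side about parallel to the V, origin under its centre
- spare: bystander: a second tube of the same kind, standing upright on its base beyond the lying tube, 40 mm in diameter, 120 mm high, origin under its centre
- marker: bystander: a marker pen 15 mm thick and 130 mm long lying crosswise on the mat near its robot-side edge, origin under its middle, length along its own y
- labels: bystander: a roll of labels lying flat on the bench off the mat's far left corner, 104 mm in diameter, 55 mm high, origin under its centre
- spray: bystander: a white bottle 62 mm in diameter, 170 mm high, on the bench to the left of the mat, origin under its centre
- scanner: bystander: a dark hand-held scanner lying on the bench to the right of the mat, about 190 by 65 mm, 51 mm high, origin under its head's rear
- stapler: bystander: a stapler 160 by 36 mm, 54 mm high, on the bench off the mat's far right corner, origin under its middle

How it is judged:
By the outcome, as a careful person would: the job done as asked, in the order asked, and still so for the second after the job is handed in, with the robot touching nothing.
It also fails if it takes over 58 s, if anything falls off the work surface, if the arm or the gripper's body presses on something with over 40 N, if the wrist force passes 120 N, or if a joint passes its speed limit or range.

ROBOT

A 6-joint arm with a two-finger parallel gripper is mounted at the origin on the work surface. World frame = base frame: x ahead of the robot, y to its left, z up, the work surface at z = 0. Lengths are in mm, angles in rad, forces in N, time in s.
With the tool pointing down it reaches from about 300 to 850 mm from the base axis. Payload 4.2 kg.
Tool frame: the origin (TCP) lies on the centre line of the jaws, within the pads' length; the fingertips stand 11 mm ahead of it and the grasp point (between the pads) lies 8 mm behind it (r.nose_length is the z of the fingertips in the tool frame, in mm); z points along the fingers, y is the line along which they close (so a half turn about z gives the same grasp; the last joint's range is limited). The gripper opens to 91 mm and grips with 3 to 60 N. Pads are 32 mm wide; open, the fingers measure 118 mm over their backs; the gripper's body (76 mm by 178 mm) begins 60 mm behind the grasp point.
Start: joints at [-1.328, 0.32, 1.565, -0, 1.257, -0.02], TCP at [149.379, -555.273, 224.976] pointing down, gripper open.
Joint ranges: [-3.11, 3.11], [-0.84, 2.01], [0.21, 2.61], [-1.34, 4.49], [0.05, 2.63], [-2.56, 2.56]. Speed limits (rad/s): [2.57, 2.57, 3.14, 3.14, 3.14, 3.14].

INTERFACE

Orientations are given as a unit quaternion [w, x, y, z].
In Python, from workcell import r gives the robot as it stands.
- The arm moves only by the tool send_rows, never from a script. Its argument "commands" is text: rows parted by semicolons, each of 7 numbers parted by spaces: the opening, from 0 (shut) to 1 (fully open), then the shift along the tool's x, y, z in m, then the turn, a rotation vector about the tool's x, y, z in rad. In form: fingers x y z ax ay az; .... A call has 1 to 12 rows; each row shifts and turns the commanded pose from where the row before left it, along the tool's axes as they then stand; what a row does not reach is not made up. A row lasts 1/12 s, in which the tool goes at most 41.7 mm and 7.16 degrees, less where a joint would pass 70% of its speed; a pose out of reach is approached as far as the arm can. A call is refused whole if a number of a shift passes 0.0417 or a number of a turn 0.125, either way. A call with a gripper value outside its range is refused whole. The fingers move at their own pace and stop on an object; "squeeze" is the grip in N (left out, the last holds). Time passes only in rows, so rows that do not move let the fingers close. It gives the time, the measured TCP pose, the force, the opening and the grip force at its end, in the units of the state.
- r.sense(): the state, without advancing time (a new reading comes with each control period).
- r.read_camera(name): name is "side" or "top" or "wrist"; returns the picture (420x560x3 uint8, red, green, blue); there is no depth.
- r.get_calibration(name): a dict with "fov_y" (degrees; the focal length in pixels is half the picture's height over the tangent of half this angle, whatever the lens; pixels are square), "cx", "cy" (the principal point, pixels), "rvec" (rotation vector, rad) and "tvec" (3), from world to camera coordinates, as OpenCV has them; the wrist camera has in their place "hand_eye" (4x4, takes a point from camera to tool coordinates, whose origin is the TCP and whose axes are the flange's). Camera axes: x right, y down, z forward; pixel columns grow to the right and rows downward; lengths in mm; the calibration is good to about 2 mm. A picture is of the moment at which its call begins: read the wrist's pose just before it. get_calibration takes no time and is no camera call.
- r.job_done(): hands the job in; it is judged then, once.
The state is a dict: "t": time; "joints": joint angles; "joint_velocities": joint speeds; "joint_efforts": joint torques, N m; "ee_pos": TCP position; "eef_rot": TCP orientation; "wrist_force": force on the tool from outside, world axes, zero at the start; "wrist_torque": the same for the moment, N m; "width": finger opening in mm; "grip_force": force on a finger pad.
Only numpy, scipy, OpenCV 4.12 (cv2) and the standard library are available. Lean on these libraries where they do the work, as an engineer would, in place of code of your own. Each camera call takes 0.05 s, during which the arm holds its last target. There are 200 camera calls.

## Working session

There is one attempt and no reset: what is moved stays moved. The work goes in short steps, Python scripts to look and compute and a tool call to move; the robot and the scene stay as the last step left them, time stands still between calls to the robot, and variables do not carry over. Pictures are saved under pics/ and viewed, at most 10 in all, crops included, and the job is handed in when it is done.

Besides the shell and the picture viewer there is one more tool, called after "Request:" by a JSON object that holds its "name" and its "arguments", one argument or row to a line. send_rows: Moves the arm, as the interface text tells. Its arguments: {"type":"object","properties":{"commands":{"type":"string"},"squeeze":{"type":"number"}},"required":["commands"]}

```bash
mkdir -p pics; python3 - <<'E'
from workcell import r
import cv2
for n in ("top","side"):
    cv2.imwrite(f"pics/{n}0.png",r.read_camera(n)[:,:,::-1]); print(n,r.get_calibration(n))
print(r.get_calibration("wrist")); s=r.sense(); print(s["ee_pos"],s["eef_rot"],s["t"],s["width"],r.nose_length)
E
```

```text
top {'fov_y': 55.302101917948775, 'cx': 276.5814705392333, 'cy': 212.92612992228567, 'rvec': array([ 2.11667012, -2.11668741,  0.21830406]), 'tvec': array([   7.32217371,  570.23167684, 1017.64037139])}
side {'fov_y': 57.89146327728256, 'cx': 277.38587420720944, 'cy': 210.04265453269923, 'rvec': array([ 0.32057055, -2.73901849,  1.33310532]), 'tvec': array([579.72589383, 111.76498897, 942.74270573])}
{'fov_y': 68.50291935801046, 'cx': 283.96662650407103, 'cy': 211.64415387891017, 'hand_eye': array([[ 2.90254305e-04, -9.55218509e-01, -2.95901192e-01,
         8.34276677e+01],
       [ 9.99999511e-01,  5.56913147e-04, -8.16892901e-04,
         3.66692972e-01],
       [ 9.45102483e-04, -2.95900810e-01,  9.55218204e-01,
        -1.60058352e+02],
       [ 0.00000000e+00,  0.00000000e+00,  0.00000000e+00,
         1.00000000e+00]])}
[ 149.25447999 -554.8464773   224.20600236] [-7.89130763e-04  9.91379901e-01  1.31016260e-01 -9.03898204e-05] 0.1 90.88178766493553 11.0
```

View pics/top0.png

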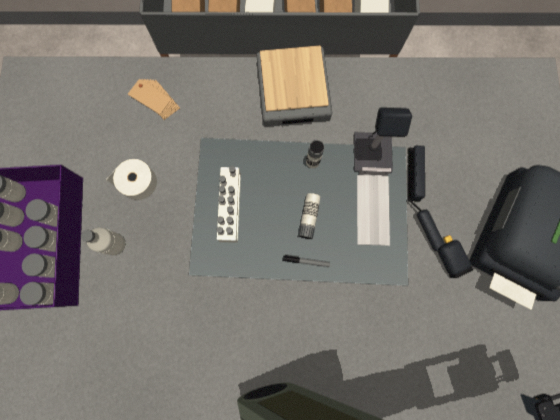

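View pics/side0.png

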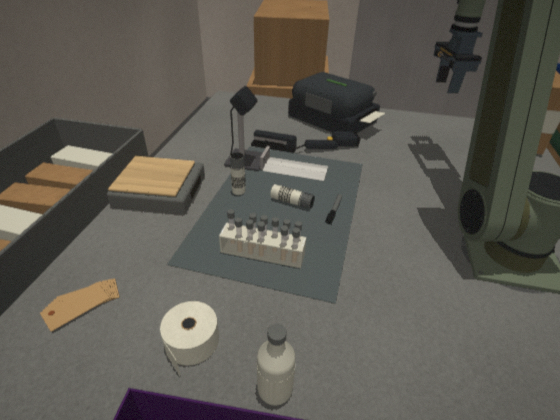

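The top picture shows the tube at about (310,215), the V at (373,210) to its right, the rack at (228,205) to its left, the marker at (305,261) and the spare at (315,153). I'll enlarge this area.

```bash
cat > h.py <<'E'
import numpy as np,cv2
from scipy.spatial.transform import Rotation as Ro
from workcell import r
def cam(n,s=None):
    c=r.get_calibration(n); f=210/np.tan(np.radians(c["fov_y"]/2))
    if n=="wrist":
        s=s or r.sense(); q=s["eef_rot"]; R=Ro.from_quat([q[1],q[2],q[3],q[0]]).as_matrix()
        H=np.array(c["hand_eye"]); Rc=R@H[:3,:3]; o=R@H[:3,3]+s["ee_pos"]
    else:
        Rc=cv2.Rodrigues(c["rvec"])[0].T; o=-Rc@c["tvec"]
    return f,c["cx"],c["cy"],Rc,o
def p2w(n,uv,z,s=None):
    f,cx,cy,Rc,o=cam(n,s); d=Rc@np.array([(uv[0]-cx)/f,(uv[1]-cy)/f,1]); return o+d*(z-o[2])/d[2]
def w2p(n,p,s=None):
    f,cx,cy,Rc,o=cam(n,s); v=Rc.T@(np.array(p)-o); return np.array([cx+f*v[0]/v[2],cy+f*v[1]/v[2]])
E
python3 - <<'E'
import cv2
im=cv2.imread("pics/top0.png")[130:280,200:400]
cv2.imwrite("pics/crop.png",cv2.resize(im,None,fx=4,fy=4,interpolation=cv2.INTER_CUBIC))
from h import *
for n,uv in dict(tl=(202,140),bl=(191,277),tr=(408,143),br=(407,283)).items(): print(n,p2w("top",uv,3))
E
```

```text
tl [799.46353678 225.5466829    3.        ]
bl [402.74788934 240.91237897   3.        ]
tr [ 790.77666284 -378.11000364    3.        ]
br [ 386.44427142 -348.60073174    3.        ]
```

View pics/crop.png

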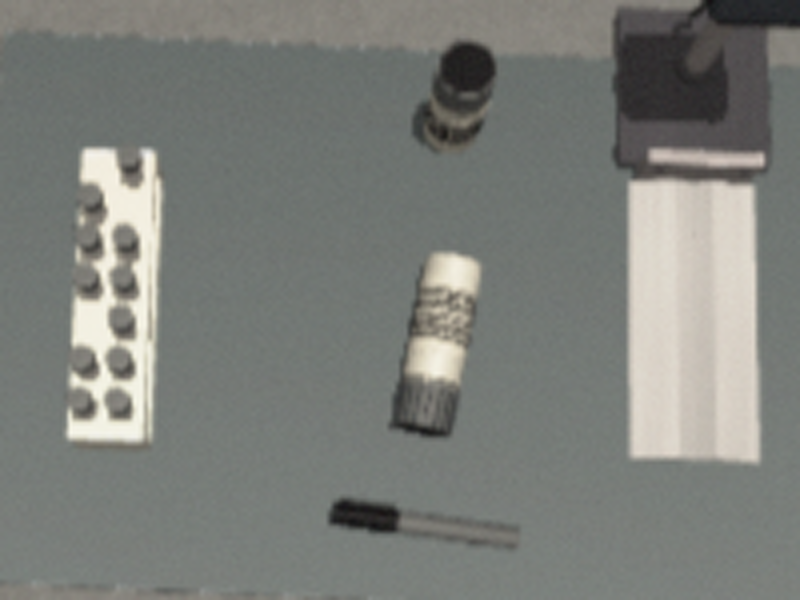

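```bash
python3 - <<'E'
from h import *
def g(u,v,z): return p2w("top",(199.9+u/4,129.9+v/4),z).round(1)
for n,a in dict(Vnl=(630,459,3),Vnr=(760,463,3),Vfl=(628,181,3),Vfr=(756,180,3),bn=(698,461,6),bf=(700,181,6),stopL=(648,158,48),stopR=(766,159,48),
  capL=(395,427,23),capR=(452,434,23),baL=(427,254,23),baR=(480,260,23),spareTop=(468,66,123),mkL=(331,513,8),mkR=(519,538,8),rkTR=(155,150,60),rkBR=(150,442,60)).items(): print(n,g(*a))
E
```

```text
Vnl [ 491.5 -217.5    3. ]
Vnr [ 488.7 -307.7    3. ]
Vfl [ 692.6 -224.3    3. ]
Vfr [ 693.4 -316.6    3. ]
bn [ 489.8 -264.     6. ]
bf [ 691.7 -275.4    6. ]
stopL [ 695.5 -229.2   48. ]
stopR [ 694.8 -311.1   48. ]
capL [511.  -53.2  23. ]
capR [506.2 -92.2  23. ]
baL [633.2 -77.   23. ]
baR [ 628.9 -114.1   23. ]
spareTop [733.9 -97.6 123. ]
mkL [453.6  -9.5   8. ]
mkR [ 436.6 -138.2    8. ]
rkTR [697.1 111.2  60. ]
rkBR [495.7 110.8  60. ]
```

Request:
{"name": "send_rows", "arguments": {
  "commands": "0.8 0 0 0 0 0 -0.094; 0.8 0 0 0 0 0 -0.094; 0.8 0 0 0 0 0 -0.094; 0.8 0 0 0 0 0 -0.094; 0.8 0 0 0 0 0 -0.094; 0.8 0 0 0 0 0 -0.094; 0.8 0 0 0 0 0 -0.094; 0.8 0 0 0 0 0 -0.094; 0.8 0 0 0 0 0 -0.094; 0.8 0 0 0 0 0 -0.094; 0.8 0 0 0 0 0 -0.094; 0.8 0 0 0 0 0 -0.094"
}}

```text
t: 1.1
ee_pos: [149.3, -555.0, 224.5]
eef_rot: [-0.0, 0.766, 0.642, 0.0]
wrist_force: [-0.6, 0.6, 0.8]
width: 73.0
grip_force: 0.0
```

Request:
{"name": "send_rows", "arguments": {
  "commands": "0.8 0.0295 0.0165 0 0 0 0; 0.8 0.0295 0.0165 0 0 0 0; 0.8 0.0295 0.0165 0 0 0 0; 0.8 0.0295 0.0165 0 0 0 0; 0.8 0.0295 0.0165 0 0 0 0; 0.8 0.0295 0.0165 0 0 0 0; 0.8 0.0295 0.0165 0 0 0 0; 0.8 0.0295 0.0165 0 0 0 0; 0.8 0.0295 0.0165 0 0 0 0; 0.8 0.0295 0.0165 0 0 0 0; 0.8 0.0295 0.0165 0 0 0 0; 0.8 0.0295 0.0165 0 0 0 0"
}}

```text
t: 2.1
ee_pos: [408.1, -240.9, 224.7]
eef_rot: [-0.0, 0.768, 0.641, -0.0]
wrist_force: [0.0, -0.7, 0.5]
width: 72.7
grip_force: 0.0
```

Request:
{"name": "send_rows", "arguments": {
  "commands": "0.8 0.0295 0.0165 0 0 0 0; 0.8 0.0295 0.0165 0 0 0 0; 0.8 0.0295 0.0165 0 0 0 0; 0.8 0.0295 0.0165 0 0 0 0; 0.8 0.0295 0.0165 0 0 0 0; 0.8 0.0295 0.0165 0 0 0 0; 0.8 0.0295 0.0165 0.01 0 0 0; 0.8 0.0295 0.0165 0.01 0 0 0; 0.8 0 0 0.01 0 0 0; 0.8 0 0 0 0 0 0; 0.8 0 0 0 0 0 0; 0.8 0 0 0 0 0 0"
}}

```text
t: 3.1
ee_pos: [579.1, -34.8, 195.2]
eef_rot: [0.0, 0.768, 0.64, -0.0]
wrist_force: [0.5, 0.1, 0.3]
width: 73.0
grip_force: 0.0
```

```bash
python3 - <<'E'
from h import *
s=r.sense(); im=r.read_camera("wrist"); cv2.imwrite("pics/w1.png",im[:,:,::-1]); np.save("s1.npy",s,allow_pickle=True)
q=s["eef_rot"];print(s["t"],s["ee_pos"],2*np.arctan2(q[2],q[1]),q,s["wrist_force"],s["joints"])
E
```

```text
3.1 [579.08269097 -34.80092775 195.2301587 ] 1.3898393223494379 [ 9.52645796e-05  7.68105117e-01  6.40323708e-01 -2.62517040e-04] [0.51956234 0.12422487 0.29538903] [-7.95672234e-02  3.47607719e-01  1.59984740e+00 -5.41263777e-04
  1.19437962e+00  1.01588805e-01]
```

View pics/w1.png

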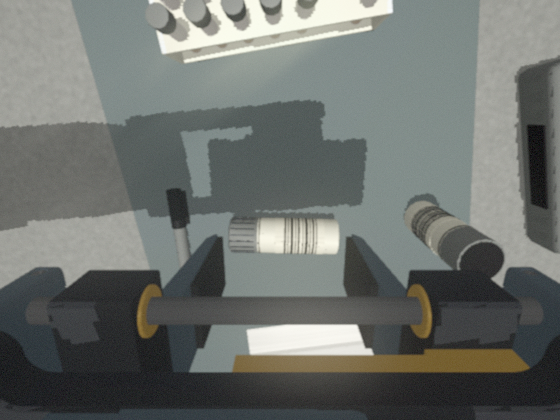

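The wrist view shows the tube lying horizontally, with the cap end at (229,235) and the base end at (340,236). The rack is at the top, the spare at right and the V partly visible at (305,340).

```bash
python3 - <<'E'
from h import *
s=np.load("s1.npy",allow_pickle=True).item()
for n,a in dict(cap=(229,235,23),base=(340,236,23),Vnl=(247,331,3),Vl2=(360,320,3),lTop=(260,218,23),lBot=(260,254,23)).items(): print(n,p2w("wrist",a[:2],a[2],s).round(1))
E
```

```text
cap [507.4 -69.9  23. ]
base [633.4 -94.1  23. ]
Vnl [ 493.9 -217.5    3. ]
Vl2 [ 646.8 -227.6    3. ]
lTop [546.8 -56.1  23. ]
lBot [537.8 -99.8  23. ]
```

Request:
{"name": "send_rows", "arguments": {
  "commands": "0.8 0 0 0.014 0 0 0; 0.8 0 0 0.014 0 0 0; 0.8 0 0 0.014 0 0 0; 0.8 0 0 0.014 0 0 0; 0.8 0 0 0.014 0 0 0; 0.8 0 0 0.014 0 0 0; 0.8 0 0 0.014 0 0 0; 0.8 0 0 0.014 0 0 0; 0.8 0 0 0.014 0 0 0; 0.8 0 0 0.014 0 0 0; 0.8 0 0 0.014 0 0 0; 0.8 0 0 0.014 0 0 0"
}}

```text
t: 4.15
ee_pos: [579.9, -35.1, 27.5]
eef_rot: [0.001, 0.768, 0.64, 0.001]
wrist_force: [-0.4, -0.6, -0.1]
width: 73.0
grip_force: 0.0
```

Request:
{"name": "send_rows", "arguments": {
  "commands": "0.8 -0.004 0 0 0 0 0; 0.8 -0.004 0 0 0 0 0; 0.8 -0.004 0 0 0 0 0; 0.8 -0.004 0 0 0 0 0; 0.8 -0.005 0 0 0 0 -0.005; 0.8 -0.005 0 0 0 0 -0.005; 0.8 -0.005 0 0 0 0 -0.005; 0.8 -0.005 0 0 0 0 -0.005; 0.8 -0.005 0 0 0 0 -0.005; 0.8 -0.005 0 0 0 0 -0.005; 0.8 -0.005 0 0 0 0 -0.005; 0.8 -0.005 0 0 0 0 -0.005"
}}

```text
t: 5.15
ee_pos: [570.3, -89.6, 26.9]
eef_rot: [0.0, 0.755, 0.656, -0.0]
wrist_force: [0.1, 0.6, -0.1]
width: 72.9
grip_force: 0.1
```

```bash
python3 - <<'E'
from h import *
s=r.sense(); a=r.read_camera("wrist"); b=r.read_camera("top")[130:280,200:400]
b=cv2.resize(b,(560,420),interpolation=cv2.INTER_CUBIC)
cv2.imwrite("pics/w2.png",cv2.resize(np.hstack([a,b])[:,:,::-1],(800,300)))
q=s["eef_rot"];print(s["t"],s["ee_pos"],2*np.arctan2(q[2],q[1]),s["wrist_force"])
E
```

```text
5.15 [570.2702819  -89.61724426  26.8951373 ] 1.4313217897729387 [ 0.1475566   0.59049192 -0.13180247]
```

View pics/w2.png

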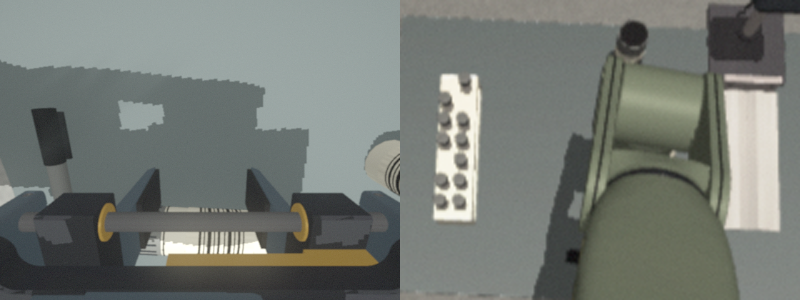

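The wrist view shows the label pattern turned, with the tube just ahead of the two fingers: it is rolling. I'll carry on.

Request:
{"name": "send_rows", "arguments": {
  "commands": "0.8 -0.005 0 0 0 0 -0.005; 0.8 -0.005 0 0 0 0 -0.005; 0.8 -0.005 0 0 0 0 -0.005; 0.8 -0.005 0 0 0 0 -0.005; 0.8 -0.005 0 0 0 0 -0.005; 0.8 -0.005 0 0 0 0 -0.005; 0.8 -0.005 0 0 0 0 -0.005; 0.8 -0.005 0 0 0 0 -0.005; 0.8 -0.005 0 0 0 0 -0.005; 0.8 -0.005 0 0 0 0 -0.005; 0.8 -0.005 0 0 0 0 -0.005; 0.8 -0.005 0 0 0 0 -0.005"
}}

```text
t: 6.25
ee_pos: [563.5, -149.2, 26.9]
eef_rot: [0.0, 0.735, 0.678, -0.0]
wrist_force: [0.7, -0.1, 0.1]
width: 72.8
grip_force: 0.1
```

Request:
{"name": "send_rows", "arguments": {
  "commands": "0.8 -0.005 0 0 0 0 -0.005; 0.8 -0.005 0 0 0 0 -0.005; 0.8 -0.005 0 0 0 0 -0.005; 0.8 -0.005 0 0 0 0 -0.005; 0.8 -0.005 0 0 0 0 -0.005; 0.8 -0.005 0 0 0 0 -0.005; 0.8 -0.004 0 0 0 0 0; 0.8 -0.004 0 0 0 0 0; 0.8 -0.004 0 0 0 0 0; 0.8 -0.004 0 0 0 0 0; 0.8 -0.004 0 0 0 0 0; 0.8 -0.004 0 0 0 0 0"
}}

```text
t: 7.25
ee_pos: [560.5, -202.8, 27.1]
eef_rot: [0.0, 0.725, 0.689, 0.0]
wrist_force: [0.3, 4.6, 2.4]
width: 73.2
grip_force: 2.2
```

```bash
python3 - <<'E'
from h import *
s=r.sense(); a=r.read_camera("side")[80:290,160:440]; b=r.read_camera("top")[130:280,200:400]
a=cv2.resize(a,(560,420),interpolation=cv2.INTER_CUBIC)
b=cv2.resize(b,(560,420),interpolation=cv2.INTER_CUBIC)
cv2.imwrite("pics/w3.png",cv2.resize(np.hstack([a,b])[:,:,::-1],(800,300)))
q=s["eef_rot"];print(s["t"],s["ee_pos"],2*np.arctan2(q[2],q[1]),s["wrist_force"])
E
```

```text
7.25 [ 560.50511603 -202.75678881   27.08146616] 1.5209066587612445 [0.33140909 4.61138634 2.3933045 ]
```

View pics/w3.png

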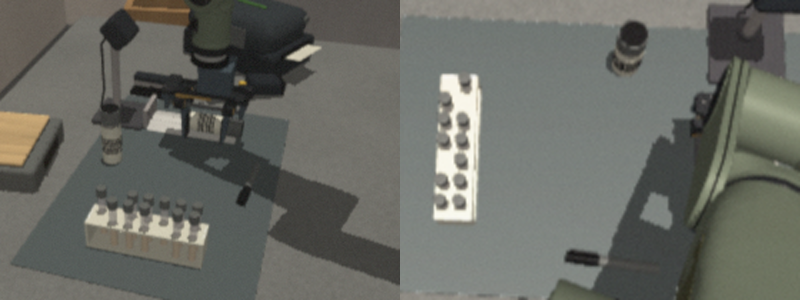

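The side view shows the tube on the ramp in front of the fingers. The 4.6 N of force fits the climb.

Request:
{"name": "send_rows", "arguments": {
  "commands": "0.8 -0.004 0 0 0 0 0; 0.8 -0.004 0 0 0 0 0; 0.8 -0.004 0 0 0 0 0; 0.8 -0.003 0 0 0 0 0"
}}

```text
t: 7.68
ee_pos: [559.5, -218.8, 26.7]
eef_rot: [0.0, 0.724, 0.689, -0.0]
wrist_force: [0.1, 0.4, 0.4]
width: 73.2
grip_force: 0.0
```

Request:
{"name": "send_rows", "arguments": {
  "commands": "0.8 -0.002 0 0 0 0 0; 0.8 -0.002 0 0 0 0 0; 0.8 -0.001 0 0 0 0 0; 0.8 0 0 0 0 0 0; 0.8 0 0 0 0 0 0; 0.8 0 0 0 0 0 0"
}}

```text
t: 8.18
ee_pos: [559.4, -222.5, 26.9]
eef_rot: [0.0, 0.725, 0.689, -0.0]
wrist_force: [0.4, 0.2, -0.7]
width: 72.7
grip_force: 0.0
```

```bash
python3 - <<'E'
from h import *
s=r.sense(); a=r.read_camera("side")[80:210,200:373]; b=r.read_camera("wrist")
a=cv2.resize(a,(560,420),interpolation=cv2.INTER_CUBIC)
cv2.imwrite("pics/w4.png",cv2.resize(np.hstack([a,b])[:,:,::-1],(800,300)))
q=s["eef_rot"];print(s["t"],s["ee_pos"],2*np.arctan2(q[2],q[1]),s["wrist_force"])
E
```

```text
8.1833 [ 559.37213337 -222.50545391   26.93375525] 1.520958067509758 [ 0.41956352  0.21455306 -0.71904665]
```

View pics/w4.png

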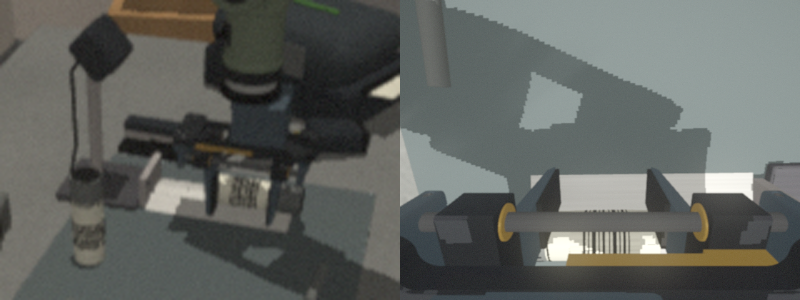

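The force dropped to zero as the tube fell over the lip. It appears seated in the V in both views, so I'll back off, rise and check.

Request:
{"name": "send_rows", "arguments": {
  "commands": "0.8 0.006 0 0 0 0 0; 0.8 0.01 0 0 0 0 0; 0.8 0.01 0 -0.01 0 0 0; 0.8 0.005 0 -0.03 0 0 0; 0.8 0 0 -0.03 0 0 0; 0.8 0 0 -0.03 0 0 0; 0.8 0 0 -0.03 0 0 0; 0.8 0 0 -0.02 0 0 0; 0 0 0 -0.01 0 0 0; 0 0 0 0 0 0 0; 0 0 0 0 0 0 0"
}}

```text
t: 9.2
ee_pos: [560.6, -190.9, 186.7]
eef_rot: [-0.0, 0.724, 0.689, -0.0]
wrist_force: [-0.3, -0.4, -1.1]
width: 56.1
grip_force: 0.0
```

```bash
python3 - <<'E'
from h import *
s=r.sense(); b=r.read_camera("wrist");np.save("s5.npy",s,allow_pickle=True)
cv2.imwrite("pics/w5.png",b[:,:,::-1])
q=s["eef_rot"];print(s["t"],s["ee_pos"],2*np.arctan2(q[2],q[1]),s["wrist_force"],s["width"])
E
```

```text
9.2 [ 560.59518598 -190.87103771  186.73850994] 1.5214808174033514 [-0.34544108 -0.43841077 -1.12150341] 56.07473862748938
```

View pics/w5.png

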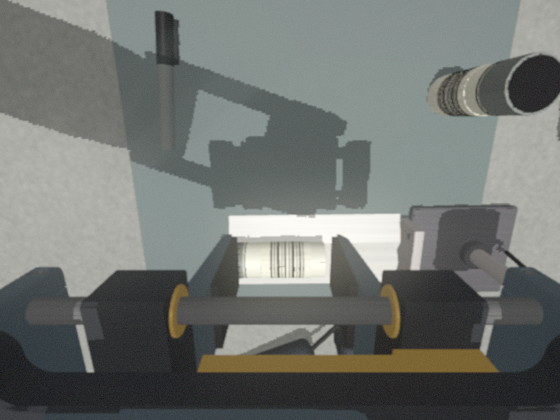

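The tube lies in the V with its axis at about row 259 and its base at about (327,258). The V's near left corner is at (229,216), and the stop is at about column 405.

```bash
python3 - <<'E'
from h import *
s=np.load("s5.npy",allow_pickle=True).item()
for n,a in dict(base=(327,259,28),axisL=(245,260,28),Vnl=(229,216,3),Vfl=(400,213,3),top=(290,238,28),bot=(290,281,28),stoptop=(413,232,48)).items(): print(n,p2w("wrist",a[:2],a[2],s).round(1))
E
```

```text
base [ 605.1 -264.2   28. ]
axisL [ 512.  -260.9   28. ]
Vnl [ 494.1 -215.5    3. ]
Vfl [ 694.  -221.6    3. ]
top [ 564.3 -236.5   28. ]
bot [ 562.  -290.2   28. ]
stoptop [ 691.7 -228.    48. ]
```

Request:
{"name": "send_rows", "arguments": {
  "commands": "0 -0.0095 -0.0128 0 0 0 0; 0 -0.0095 -0.0128 0 0 0 0; 0 -0.0095 -0.0128 0 0 0 0; 0 -0.0095 -0.0128 0 0 0 0; 0 -0.0095 -0.0128 0 0 0 0; 0 -0.0095 -0.0128 0 0 0 0; 0 -0.0095 -0.0128 0 0 0 0; 0 -0.0095 -0.0128 0 0 0 0; 0 0 0 0 0 0 0; 0 0 0 0.018 0 0 0; 0 0 0 0.018 0 0 0; 0 0 0 0.018 0 0 0"
}}

```text
t: 10.25
ee_pos: [454.6, -263.0, 132.8]
eef_rot: [0.001, 0.725, 0.689, 0.0]
wrist_force: [0.4, -0.3, 0.1]
width: 0.9
grip_force: 0.0
```

Request:
{"name": "send_rows", "arguments": {
  "commands": "0 0 0 0.016 0 0 0; 0 0 0 0.016 0 0 0; 0 0 0 0.016 0 0 0; 0 0 0 0.016 0 0 0; 0 0 0 0.016 0 0 0; 0 0 0 0.012 0 0 0; 0 0 0 0.01 0 0 0; 0 0 0 0 0 0 0; 0 0 0 0 0 0 0"
}}

```text
t: 11.0
ee_pos: [454.7, -262.5, 30.9]
eef_rot: [-0.0, 0.725, 0.689, -0.0]
wrist_force: [0.1, -0.3, 0.2]
width: 0.7
grip_force: 0.0
```

Request:
{"name": "send_rows", "arguments": {
  "commands": "0 0 0.004 0 0 0 0; 0 0 0.004 0 0 0 0; 0 0 0.004 0 0 0 0; 0 0 0.004 0 0 0 0; 0 0 0.004 0 0 0 0; 0 0 0.004 0 0 0 0; 0 0 0.004 0 0 0 0; 0 0 0.004 0 0 0 0; 0 0 0.004 0 0 0 0; 0 0 0.004 0 0 0 0; 0 0 0.004 0 0 0 0; 0 0 0.004 0 0 0 0"
}}

```text
t: 12.0
ee_pos: [503.2, -264.8, 30.9]
eef_rot: [-0.0, 0.725, 0.689, -0.0]
wrist_force: [-1.2, 0.1, 1.4]
width: 0.7
grip_force: 0.8
```

Request:
{"name": "send_rows", "arguments": {
  "commands": "0 0 0.004 0 0 0 0; 0 0 0.004 0 0 0 0; 0 0 0.004 0 0 0 0; 0 0 0.004 0 0 0 0; 0 0 0.004 0 0 0 0; 0 0 0.004 0 0 0 0; 0 0 0.004 0 0 0 0; 0 0 0.004 0 0 0 0; 0 0 0.004 0 0 0 0; 0 0 0.004 0 0 0 0"
}}

```text
t: 12.83
ee_pos: [543.2, -266.8, 31.0]
eef_rot: [0.0, 0.725, 0.689, -0.0]
wrist_force: [-1.1, 0.4, 0.2]
width: 0.4
grip_force: 0.6
```

Request:
{"name": "send_rows", "arguments": {
  "commands": "0 0 0.002 0 0 0 0; 0 0 0.002 0 0 0 0; 0 0 0.002 0 0 0 0"
}}

```text
t: 13.08
ee_pos: [548.8, -267.1, 30.9]
eef_rot: [-0.0, 0.725, 0.689, -0.0]
wrist_force: [-1.5, 0.0, 0.5]
width: 0.5
grip_force: 0.7
```

Request:
{"name": "send_rows", "arguments": {
  "commands": "0 0 0.002 0 0 0 0; 0 0 0.002 0 0 0 0; 0 0 0.002 0 0 0 0"
}}

```text
t: 13.33
ee_pos: [554.9, -267.4, 31.0]
eef_rot: [0.0, 0.725, 0.689, -0.0]
wrist_force: [-1.6, -0.1, 0.7]
width: 0.4
grip_force: 0.6
```

Request:
{"name": "send_rows", "arguments": {
  "commands": "0 0 0.001 0 0 0 0; 0 0 0.001 0 0 0 0; 0 0 0.001 0 0 0 0"
}}

```text
t: 13.58
ee_pos: [557.7, -267.6, 31.0]
eef_rot: [-0.0, 0.725, 0.689, -0.0]
wrist_force: [-0.9, -0.5, -0.4]
width: 0.6
grip_force: 0.7
```

Request:
{"name": "send_rows", "arguments": {
  "commands": "0 0 0.001 0 0 0 0; 0 0 0.001 0 0 0 0"
}}

```text
t: 13.75
ee_pos: [559.8, -267.7, 31.0]
eef_rot: [0.0, 0.725, 0.689, -0.0]
wrist_force: [-1.7, 0.1, 1.9]
width: 0.4
grip_force: 0.7
```

Request:
{"name": "send_rows", "arguments": {
  "commands": "0 0 0.001 0 0 0 0; 0 0 0.001 0 0 0 0"
}}

```text
t: 13.92
ee_pos: [561.3, -267.7, 30.9]
eef_rot: [-0.0, 0.725, 0.689, -0.0]
wrist_force: [-4.5, -0.3, 2.1]
width: 0.0
grip_force: 2.1
```

Force is rising, so the tube has reached the stop. One gentle step more to confirm, then I'll retreat.

Request:
{"name": "send_rows", "arguments": {
  "commands": "0 0 0.0005 0 0 0 0; 0 0 0.0005 0 0 0 0; 0 0 0 0 0 0 0"
}}

```text
t: 14.17
ee_pos: [561.4, -267.7, 30.9]
eef_rot: [-0.001, 0.724, 0.689, -0.001]
wrist_force: [-5.0, -0.3, 3.4]
width: 0.4
grip_force: 2.9
```

Request:
{"name": "send_rows", "arguments": {
  "commands": "0 0 -0.002 0 0 0 0; 0 0 -0.004 0 0 0 0; 0 0 -0.01 0 0 0 0; 0 0 -0.01 0 0 0 0; 0 0 -0.01 -0.01 0 0 0; 0 0 0 -0.03 0 0 0; 0 0 0 -0.03 0 0 0; 0 0.02 0 -0.03 0 0 0; 0 0.03 0 -0.03 0 0 0; 0 0.03 0 -0.02 0 0 0; 0 0.03 0 0 0 0 0; 0 0.02 0 0 0 0 0"
}}

```text
t: 15.17
ee_pos: [533.1, -134.8, 183.2]
eef_rot: [0.002, 0.724, 0.689, 0.002]
wrist_force: [0.0, -0.5, 0.4]
width: 0.3
grip_force: 0.0
```

```bash
python3 - <<'E'
from h import *
s=r.sense(); b=r.read_camera("wrist"); a=r.read_camera("side")[80:290,160:440]
a=cv2.resize(a,(560,420),interpolation=cv2.INTER_CUBIC)
cv2.imwrite("pics/w6.png",cv2.resize(np.hstack([a,b])[:,:,::-1],(800,300)))
print(s["t"],s["ee_pos"],s["wrist_force"])
E
```

```text
15.1667 [ 533.08057201 -134.8256236   183.15591234] [ 0.011312   -0.53823547  0.41857559]
```

View pics/w6.png

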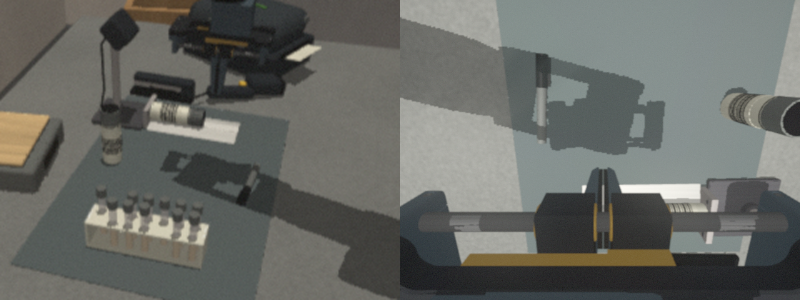

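The tube sits in the V with its base at the stop plate (side view, about (148,112)). The bystanders are where they were and the arm is clear.

```bash
python3 -c "
from workcell import r
print(r.job_done())"
```

```text
the job is handed in; nothing more can be done
None
```

I rolled the tube over the lip into the V and pushed it along until its base met the end stop (force rose to about 5 N), then backed the arm clear and handed the job in at about 15 s; no bystander looked moved in the last pictures.

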